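# Reverse the row on the shoe cabinet

### The job

We now use the cabinet from the other end, so please move the four things from the row of grey trays into the pale wooden organiser, one in the middle of each bay, but in the reverse order along the row: whatever starts in the leftmost tray (seen from the robot) goes into the rightmost bay, the next one into the bay beside it, and so on, until what starts rightmost is leftmost. Stand each the same way up as it is now, flat on the bay floor, with the brush and the lint roller lying across the row as they do in their trays; leave the key tray where it is.

Things in the scene. Friction and masses are not known exactly. Their poses are not given: they have to be found in the camera images.
- votive: glass votive cup with a pale candle inside, round, 56 mm diameter, 55 mm tall, open on top, upright, about 140 g. Origin: centre of its underside, z up; its yaw means nothing
- tin: round flat metal shoe-polish tin, 58 mm greatest diameter, 32 mm tall, lying flat with its lid up, about 110 g. Origin: centre of its underside, z up; its yaw means nothing
- brush: small wooden clothes brush lying bristles down, 94 mm long, 36 mm wide, 42 mm tall: wooden back (z 18 to 42 mm) over a black bristle block (30 mm wide, z 0 to 18 mm), about 90 g. Origin: centre of its underside; x along its length, y across, z up
- roller: plastic lint roller with its black flat-bottomed cover below, lying down: cover 62 mm long (x -45 to 17 mm), 38 mm wide, 30 mm tall, a pale paper roll showing above it up to 44 mm, white round stub handle from x = 17 to 47 mm; 92 mm long in all, about 90 g. Balances near x = -10 mm. Origin: underside, on the centre line, midway between the two ends; x along its length towards the handle, y across, z up
- tray_votive: shallow grey tray (fixed to a thin board, 124 x 88 mm) in which the glass votive cup stands at the start, one of four identical trays side by side 90 mm apart in the old row; it stays put, so it marks that thing's old place for good. Origin: centre of its underside, 4 mm above the marble; x = across the row, y = along the row (to the robot's left when its yaw is near 0); floor 3 mm above the origin, rim 9 mm above the origin
- tray_tin: shallow grey tray (fixed to a thin board, 124 x 88 mm) in which the polish tin stands at the start, one of four identical trays side by side 90 mm apart in the old row; it stays put, so it marks that thing's old place for good. Origin: centre of its underside, 4 mm above the marble; x = across the row, y = along the row (to the robot's left when its yaw is near 0); floor 3 mm above the origin, rim 9 mm above the origin
- tray_brush: shallow grey tray (fixed to a thin board, 124 x 88 mm) in which the clothes brush stands at the start, one of four identical trays side by side 90 mm apart in the old row; it stays put, so it marks that thing's old place for good. Origin: centre of its underside, 4 mm above the marble; x = across the row, y = along the row (to the robot's left when its yaw is near 0); floor 3 mm above the origin, rim 9 mm above the origin
- tray_roller: shallow grey tray (fixed to a thin board, 124 x 88 mm) in which the lint roller stands at the start, one of four identical trays side by side 90 mm apart in the old row; it stays put, so it marks that thing's old place for good. Origin: centre of its underside, 4 mm above the marble; x = across the row, y = along the row (to the robot's left when its yaw is near 0); floor 3 mm above the origin, rim 9 mm above the origin
- organiser: fixed pale wooden organiser, 128 x 366 mm, empty at the start, four equal bays side by side, each 86 mm along the row by 120 mm across it. Origin: centre of its underside, on the marble; y = along the row (robot's left at yaw 0), x across. Bay middles: y = -135, -45, 45, 135 mm, x = 0; bay floor 4 mm, wall tops 9 mm above the origin. The old row is in front of or behind it
- key_tray: white ceramic key tray, 150 x 110 x 22 mm, with keys, off to the robot's right; not part of the job. Origin: centre of its underside. (A small potted plant, 120 mm tall, stands well off to the left, and a flat parcel, 50 mm tall, far right.)

How it is judged:
At the end, for the whole second after the job is handed in: Each of the four things rests upright (0.12 rad) on its own bay's floor (5 mm), within 15 mm of the bay's middle along the row and 20 mm across it; brush and roller across the row within 0.3 rad; their order along the organiser is the reverse of that of their old trays ((y of votive in the frame of organiser between -0.15 and -0.12 m or y of votive in the frame of organiser between -0.06 and -0.03 m or y of votive in the frame of organiser between 0.03 and 0.06 m or y of votive in the frame of organiser between 0.12 and 0.15 m) and x of votive in the frame of organiser between -0.02 and 0.02 m and z of votive in the frame of organiser between 0 and 0.009 m and angle between each of votive, tin, brush, roller's own z axis and vertical below 0.12 rad and linear speed of each of votive, tin, brush, roller below 0.02 m/s and (y of tin in the frame of organiser between -0.15 and -0.12 m or y of tin in the frame of organiser between -0.06 and -0.03 m or y of tin in the frame of organiser between 0.03 and 0.06 m or y of tin in the frame of organiser between 0.12 and 0.15 m) and x of tin in the frame of organiser between -0.02 and 0.02 m and z of tin in the frame of organiser between 0 and 0.009 m and (y of brush in the frame of organiser between -0.15 and -0.12 m or y of brush in the frame of organiser between -0.06 and -0.03 m or y of brush in the frame of organiser between 0.03 and 0.06 m or y of brush in the frame of organiser between 0.12 and 0.15 m) and x of brush in the frame of organiser between -0.02 and 0.02 m and z of brush in the frame of organiser between 0 and 0.009 m and (y of roller in the frame of organiser between -0.15 and -0.12 m or y of roller in the frame of organiser between -0.06 and -0.03 m or y of roller in the frame of organiser between 0.03 and 0.06 m or y of roller in the frame of organiser between 0.12 and 0.15 m) and x of roller in the frame of organiser between -0.02 and 0.02 m and z of roller in the frame of organiser between 0 and 0.009 m and angle between the x axis of each of brush, roller and the x axis of organiser, either way round below 0.3 rad and ((y of tray_votive in the frame of tray_tin above 0 m and y of votive in the frame of organiser below -0.09 m and y of tin in the frame of organiser above -0.09 m) or (y of tray_votive in the frame of tray_tin above 0 m and y of votive in the frame of organiser below 0 m and y of tin in the frame of organiser above 0 m) or (y of tray_votive in the frame of tray_tin above 0 m and y of votive in the frame of organiser below 0.09 m and y of tin in the frame of organiser above 0.09 m) or (y of tray_votive in the frame of tray_tin below 0 m and y of tin in the frame of organiser below -0.09 m and y of votive in the frame of organiser above -0.09 m) or (y of tray_votive in the frame of tray_tin below 0 m and y of tin in the frame of organiser below 0 m and y of votive in the frame of organiser above 0 m) or (y of tray_votive in the frame of tray_tin below 0 m and y of tin in the frame of organiser below 0.09 m and y of votive in the frame of organiser above 0.09 m)) and ((y of tray_votive in the frame of tray_brush above 0 m and y of votive in the frame of organiser below -0.09 m and y of brush in the frame of organiser above -0.09 m) or (y of tray_votive in the frame of tray_brush above 0 m and y of votive in the frame of organiser below 0 m and y of brush in the frame of organiser above 0 m) or (y of tray_votive in the frame of tray_brush above 0 m and y of votive in the frame of organiser below 0.09 m and y of brush in the frame of organiser above 0.09 m) or (y of tray_votive in the frame of tray_brush below 0 m and y of brush in the frame of organiser below -0.09 m and y of votive in the frame of organiser above -0.09 m) or (y of tray_votive in the frame of tray_brush below 0 m and y of brush in the frame of organiser below 0 m and y of votive in the frame of organiser above 0 m) or (y of tray_votive in the frame of tray_brush below 0 m and y of brush in the frame of organiser below 0.09 m and y of votive in the frame of organiser above 0.09 m)) and ((y of tray_votive in the frame of tray_roller above 0 m and y of votive in the frame of organiser below -0.09 m and y of roller in the frame of organiser above -0.09 m) or (y of tray_votive in the frame of tray_roller above 0 m and y of votive in the frame of organiser below 0 m and y of roller in the frame of organiser above 0 m) or (y of tray_votive in the frame of tray_roller above 0 m and y of votive in the frame of organiser below 0.09 m and y of roller in the frame of organiser above 0.09 m) or (y of tray_votive in the frame of tray_roller below 0 m and y of roller in the frame of organiser below -0.09 m and y of votive in the frame of organiser above -0.09 m) or (y of tray_votive in the frame of tray_roller below 0 m and y of roller in the frame of organiser below 0 m and y of votive in the frame of organiser above 0 m) or (y of tray_votive in the frame of tray_roller below 0 m and y of roller in the frame of organiser below 0.09 m and y of votive in the frame of organiser above 0.09 m)) and ((y of tray_tin in the frame of tray_brush above 0 m and y of tin in the frame of organiser below -0.09 m and y of brush in the frame of organiser above -0.09 m) or (y of tray_tin in the frame of tray_brush above 0 m and y of tin in the frame of organiser below 0 m and y of brush in the frame of organiser above 0 m) or (y of tray_tin in the frame of tray_brush above 0 m and y of tin in the frame of organiser below 0.09 m and y of brush in the frame of organiser above 0.09 m) or (y of tray_tin in the frame of tray_brush below 0 m and y of brush in the frame of organiser below -0.09 m and y of tin in the frame of organiser above -0.09 m) or (y of tray_tin in the frame of tray_brush below 0 m and y of brush in the frame of organiser below 0 m and y of tin in the frame of organiser above 0 m) or (y of tray_tin in the frame of tray_brush below 0 m and y of brush in the frame of organiser below 0.09 m and y of tin in the frame of organiser above 0.09 m)) and ((y of tray_tin in the frame of tray_roller above 0 m and y of tin in the frame of organiser below -0.09 m and y of roller in the frame of organiser above -0.09 m) or (y of tray_tin in the frame of tray_roller above 0 m and y of tin in the frame of organiser below 0 m and y of roller in the frame of organiser above 0 m) or (y of tray_tin in the frame of tray_roller above 0 m and y of tin in the frame of organiser below 0.09 m and y of roller in the frame of organiser above 0.09 m) or (y of tray_tin in the frame of tray_roller below 0 m and y of roller in the frame of organiser below -0.09 m and y of tin in the frame of organiser above -0.09 m) or (y of tray_tin in the frame of tray_roller below 0 m and y of roller in the frame of organiser below 0 m and y of tin in the frame of organiser above 0 m) or (y of tray_tin in the frame of tray_roller below 0 m and y of roller in the frame of organiser below 0.09 m and y of tin in the frame of organiser above 0.09 m)) and ((y of tray_brush in the frame of tray_roller above 0 m and y of brush in the frame of organiser below -0.09 m and y of roller in the frame of organiser above -0.09 m) or (y of tray_brush in the frame of tray_roller above 0 m and y of brush in the frame of organiser below 0 m and y of roller in the frame of organiser above 0 m) or (y of tray_brush in the frame of tray_roller above 0 m and y of brush in the frame of organiser below 0.09 m and y of roller in the frame of organiser above 0.09 m) or (y of tray_brush in the frame of tray_roller below 0 m and y of roller in the frame of organiser below -0.09 m and y of brush in the frame of organiser above -0.09 m) or (y of tray_brush in the frame of tray_roller below 0 m and y of roller in the frame of organiser below 0 m and y of brush in the frame of organiser above 0 m) or (y of tray_brush in the frame of tray_roller below 0 m and y of roller in the frame of organiser below 0.09 m and y of brush in the frame of organiser above 0.09 m))); the robot touches nothing.
It fails at once if the key tray is pushed more than 25 mm (distance of key_tray from where it was at the start of the episode above 0.025 m).
It also fails if it takes over 96 s, if anything falls off the work surface, if the arm or the gripper's body presses on something with over 40 N, if the wrist force passes 120 N, or if a joint passes its speed limit or range.

### The arm

A 7-joint arm with a two-finger parallel gripper is mounted at the origin on the work surface. World frame = base frame: x ahead of the robot, y to its left, z up, the work surface at z = 0. Lengths are in m, angles in rad, forces in N, time in s.
With the tool pointing down it reaches from about 0.425 to 0.925 m from the base axis. Payload 6.8 kg.
Tool frame: the origin (TCP) lies between the finger pads; the fingertips stand 17 mm ahead of it and the grasp point (between the pads) lies 2 mm behind it; z points along the fingers, x is the direction in which the jaws open and shut, and the axes are right-handed (so a half turn about z gives the same grasp; the last joint's range is limited). The gripper opens to 85 mm and grips with 20 to 120 N. Pads are 22 mm wide; open, the fingers measure 114 mm over their backs; the gripper's body (76 mm by 85 mm) begins 54 mm behind the grasp point. The pads swing forward as they close: fully open they stand 13 mm farther back than shut.
Start: joints at [1.083, 0.477, 0.022, 1.555, -0.011, 1.109, -0.083], TCP at [0.25, -0.627, 0.248] pointing down, gripper open.
Joint ranges: [-2.96, 2.96], [-0.34, 2.1], [-1.41, 1.46], [0.24, 2.44], [-1.37, 4.51], [0.17, 1.92], [-2.96, 2.96]. Speed limits (rad/s): [2.39, 2.39, 3.14, 3.14, 3.14, 3.14, 3.14].

### API

Orientations are given as a unit quaternion [w, x, y, z].
In Python, from station import readout, read_camera, get_calibration, bot, models gives the robot as it stands.
- The arm moves only by the tool carry_out, never from a script. Its argument "deltas" is a list of rows, each a list of 2 entries, a list of its own where there are three numbers: the shift along the tool's x, y, z in cm, then the turn about the tool's z in degrees. A call has 1 to 10 rows; each row is the pose to reach, as a shift and turn from the pose measured when the call began, along the tool's axes at that moment; what a row does not reach only later rows make up. A row lasts 1/8 s, in which the tool goes at most 62.5 mm and 10.7 degrees, less where a joint would pass 70% of its speed; a pose out of reach is approached as far as the arm can. A call with a gripper value outside its range is refused whole. "hand" is the opening, from 0 (shut) to 1 (fully open), set as the call begins (left out, the last holds). The fingers move at their own pace and stop on an object; "newtons" is the grip in N (left out, the last holds). Time passes only in rows, so rows that repeat a pose let the fingers close. It gives the time, the measured TCP pose, the force and the opening at its end, in the units of the state.
- readout.get_obs(): the state, without advancing time (a new reading comes with each control period).
- read_camera(name): name is "scene" or "top"; returns the picture (400x640x3 uint8, red, green, blue); there is no depth.
- get_calibration(name): a dict with "fov_y" (degrees; the focal length in pixels is half the picture's height over the tangent of half this angle, whatever the lens; pixels are square), "cx", "cy" (the principal point, pixels), "world_from_camera" (4x4, takes a point from camera to world coordinates). Camera axes: x right, y down, z forward; pixel columns grow to the right and rows downward; lengths in m; the calibration is good to about 2 mm. A picture is of the moment at which its call begins. get_calibration takes no time and is no camera call.
- bot.hand_in(): hands the job in, once; it reports no verdict.
Trained networks look in the newest picture that a camera, given by its name, has taken for a name from the list of things; names that differ only in an ending like _2 or _b are one class to them, and where a whole thing is asked for, a point or a joint stands for the part that bears it (a point fixed in the world has none). Each returns a list of dicts, best first, with "score" (0 to 1); they miss things now and then, are a little off and sometimes report something else, mostly with a low value. They report only what shows in the picture. A call takes as long as a camera call.
- models.spot_in(query, camera): "centre" ([row, column] in pixels, amid what is visible of it).
The state is a dict: "t": time; "q": joint angles; "joint_vel": joint speeds; "joint_torque": joint torques, N m; "eef_pos": TCP position; "tool_rot": TCP orientation; "contact_force": force on the tool from outside, world axes, zero at the start; "torque": the same for the moment, N m; "gripper_width": opening from 0.0 (shut) to 1.0 (fully open).
Only numpy, scipy, OpenCV 4.12 (cv2) and the standard library are available. Lean on these libraries where they do the work, as an engineer would, in place of code of your own. Each camera call takes 0.05 s, during which the arm holds its last target. There are 200 camera calls.

## Working session

There is one attempt and no reset: what is moved stays moved. The work goes in short steps, Python scripts to look and compute and a tool call to move; the robot and the scene stay as the last step left them, time stands still between calls to the robot, and variables do not carry over. Pictures are saved under pics/ and viewed, about 12 in all and at most 16, crops included, and the job is handed in when it is done.

Besides the shell and the picture viewer there is one more tool, called after "Emit:" by a JSON object that holds its "fn" and its "kwargs". carry_out: Moves the arm, as the interface text tells. Its arguments: {"type":"object","properties":{"deltas":{"type":"array"},"hand":{"type":"number"},"newtons":{"type":"number"}},"required":["deltas"]}

```bash
mkdir -p pics; cat > h.py <<'E'
import numpy as np, cv2
from station import readout, read_camera, get_calibration, bot, models
def ray(cam,rc,z):
    c=get_calibration(cam); f=200/np.tan(np.radians(c['fov_y'])/2); T=np.array(c['world_from_camera'])
    d=T[:3,:3]@np.array([(rc[1]-c['cx'])/f,(rc[0]-c['cy'])/f,1]); o=T[:3,3]
    return o+d*(z-o[2])/d[2]
def proj(cam,p):
    c=get_calibration(cam); f=200/np.tan(np.radians(c['fov_y'])/2); T=np.linalg.inv(np.array(c['world_from_camera']))
    q=T[:3,:3]@np.array(p)+T[:3,3]; return q[1]/q[2]*f+c['cy'],q[0]/q[2]*f+c['cx']
def save(cam,name):
    im=read_camera(cam); cv2.imwrite('pics/'+name,im[:,:,::-1]); return im
E
python3 - <<'E'
from h import *
np.set_printoptions(precision=3,suppress=True)
o=readout.get_obs(); print(o)
for c in('scene','top'):
    save(c,c+'0.png'); k=get_calibration(c); print(c,k['fov_y'],k['cx'],k['cy'],np.array(k['world_from_camera']))
H=dict(votive=.05,tin=.039,brush=.049,roller=.04,tray_votive=.01,tray_tin=.01,tray_brush=.01,tray_roller=.01,organiser=.005,key_tray=.02)
for n,h in H.items():
    for c in('scene','top'):
        for r in models.spot_in(n,c)[:2]: print(n,c,r['score'],np.array(r['centre']),ray(c,r['centre'],h))
E
```

```text
{'t': 0.0, 'q': array([ 1.083,  0.478,  0.022,  1.556, -0.011,  1.109, -0.083]), 'joint_vel': array([ 0.001, -0.002, -0.001,  0.   ,  0.001, -0.   , -0.001]), 'joint_torque': array([ -0.001, -59.645,   1.608, -28.12 ,   0.012,   0.009,   0.   ]), 'eef_pos': array([ 0.25 , -0.626,  0.247]), 'tool_rot': array([-0.   ,  0.828, -0.561, -0.001]), 'contact_force': array([-0.855, -0.936,  0.562]), 'torque': array([ 0.007, -0.017,  0.006]), 'gripper_width': 1.0010161825253305}
scene 42.01184555765634 317.2827745493768 202.42981454860828 [[ 0.716  0.566 -0.408  1.02 ]
 [ 0.698 -0.568  0.436 -0.622]
 [ 0.015 -0.597 -0.802  0.948]
 [ 0.     0.     0.     1.   ]]
top 43.76281557777192 321.619546500342 196.12417379412528 [[ 0.024 -0.988  0.155  0.393]
 [-1.    -0.023  0.009 -0.118]
 [-0.005 -0.155 -0.988  1.048]
 [ 0.     0.     0.     1.   ]]
votive top 0.84 [150.1 258.4] [0.643 0.023 0.05 ]
tin scene 0.55 [215.8 372.2] [ 0.666 -0.07   0.039]
tin top 0.56 [149.4 297.6] [ 0.649 -0.057  0.039]
brush scene 0.91 [235.8 333.8] [ 0.647 -0.17   0.049]
brush top 0.63 [157.7 344.2] [ 0.631 -0.154  0.049]
roller scene 0.72 [171.7 421.3] [0.666 0.103 0.04 ]
roller top 0.76 [145.4 219.4] [0.654 0.106 0.04 ]
tray_votive scene 0.94 [205.8 402.7] [0.685 0.017 0.01 ]
tray_votive top 0.78 [152.8 272.1] [ 0.648 -0.001  0.01 ]
tray_tin scene 0.95 [223.6 360.6] [ 0.65  -0.086  0.01 ]
tray_tin top 0.94 [162.8 309.3] [ 0.628 -0.081  0.01 ]
tray_brush scene 0.71 [253.3 337.8] [ 0.666 -0.176  0.01 ]
tray_brush scene 0.54 [171.8 311.2] [ 0.471 -0.057  0.01 ]
tray_brush top 0.84 [157.5 334.9] [ 0.64  -0.135  0.01 ]
tray_roller scene 0.92 [181.2 434.7] [0.694 0.126 0.01 ]
tray_roller top 0.75 [142.6 213.4] [0.667 0.126 0.01 ]
tray_roller top 0.56 [149.6 258.5] [0.654 0.029 0.01 ]
organiser top 0.78 [234.8 290.2] [ 0.474 -0.045  0.005]
key_tray scene 0.65 [281.1 215.6] [ 0.541 -0.4    0.02 ]
key_tray top 0.88 [211.6 457.4] [ 0.529 -0.392  0.02 ]
```

View pics/top0.png

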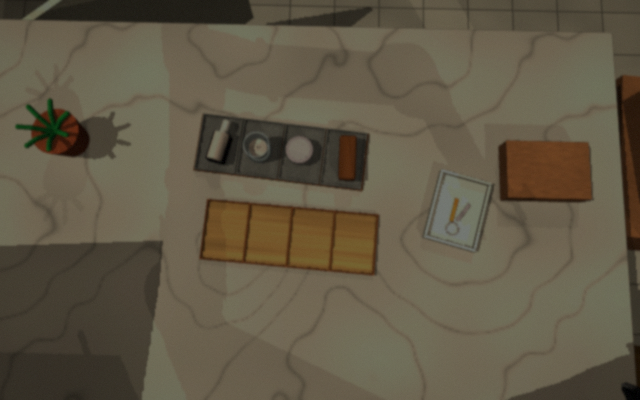

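View pics/scene0.png

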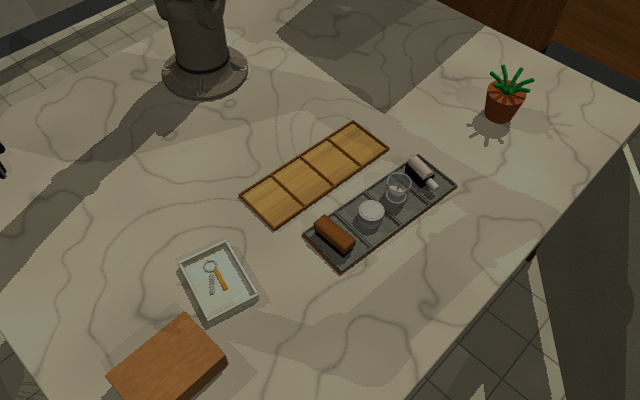

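The top view (pixels) shows the roller at (222,142), the votive at (258,147), the tin at (299,150) and the brush at (347,158), left to right. The organiser spans about (202–378, 200–273), on the robot's side of the trays. The scene view agrees. Next I'll rectify both views.

```bash
cat >> h.py <<'E'
def rect(cam,im,z,x0=.39,x1=.75,y0=-.24,y1=.2,s=1000):
    # column grows with -y, row grows with -x
    W=int((y1-y0)*s);H=int((x1-x0)*s)
    w=[(x1,y1),(x1,y0),(x0,y0),(x0,y1)]
    src=np.float32([proj(cam,(x,y,z))[::-1] for x,y in w]); dst=np.float32([(0,0),(W,0),(W,H),(0,H)])
    o=cv2.warpPerspective(im,cv2.getPerspectiveTransform(src,dst),(W,H),flags=cv2.INTER_CUBIC)
    o=cv2.convertScaleAbs(o,alpha=1.7)
    for k in range(0,W,int(.05*s)): cv2.line(o,(W-k,0),(W-k,4),(0,255,0),1); cv2.putText(o,str(round((y0+k/s)*1000)),(W-k,12),0,.3,(0,255,0))
    for k in range(0,H,int(.05*s)): cv2.line(o,(0,H-k),(4,H-k),(0,255,0),1); cv2.putText(o,str(round((x0+k/s)*1000)),(6,H-k),0,.3,(0,255,0))
    return o
E
python3 - <<'E'
from h import *
o=[]
for c in('top','scene'):
    im=cv2.imread(f'pics/{c}0.png')
    hsv=cv2.cvtColor(im,cv2.COLOR_BGR2HSV)
    r=rect(c,im,.009,s=1500)
    cv2.imwrite(f'pics/r_{c}.png',r)
    r2=rect(c,im,.009); h=cv2.cvtColor(r2,cv2.COLOR_BGR2HSV)
    m=((h[...,1]>100)&(h[...,0]<30)).astype(np.uint8)
    m=cv2.morphologyEx(m,cv2.MORPH_CLOSE,np.ones((5,5)))
    cs,_=cv2.findContours(m,0,2)
    for q in sorted(cs,key=cv2.contourArea)[-2:]:
        (u,v),wh,a=cv2.minAreaRect(q); print(c,'x',.75-v/1000,'y',.2-u/1000,wh,a)
E
```

```text
top x 0.642 y -0.16149999999999998 (100.0, 39.0) 90.0
top x 0.47030642700195313 y -0.043339080810546854 (366.19525146484375, 129.58551025390625) 3.900493860244751
scene x 0.626095085144043 y -0.14815408325195312 (51.27283477783203, 104.26771545410156) 0.795723557472229
scene x 0.4757283325195312 y -0.0451788330078125 (368.71380615234375, 133.90853881835938) 3.8506388664245605
```

View pics/r_top.png

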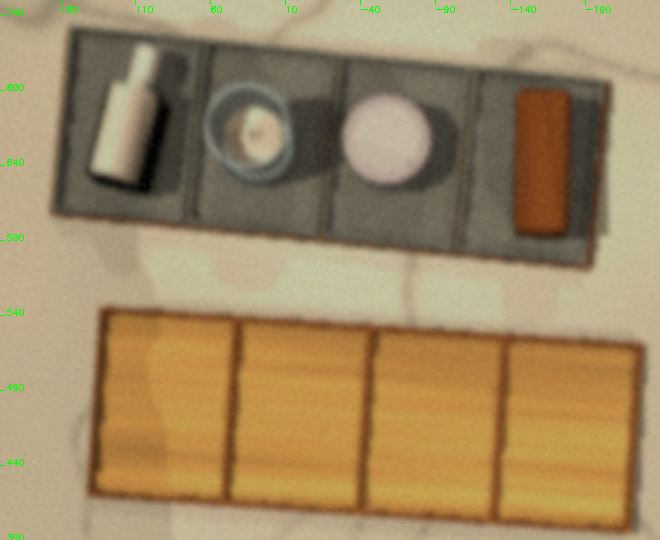

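View pics/r_scene.png

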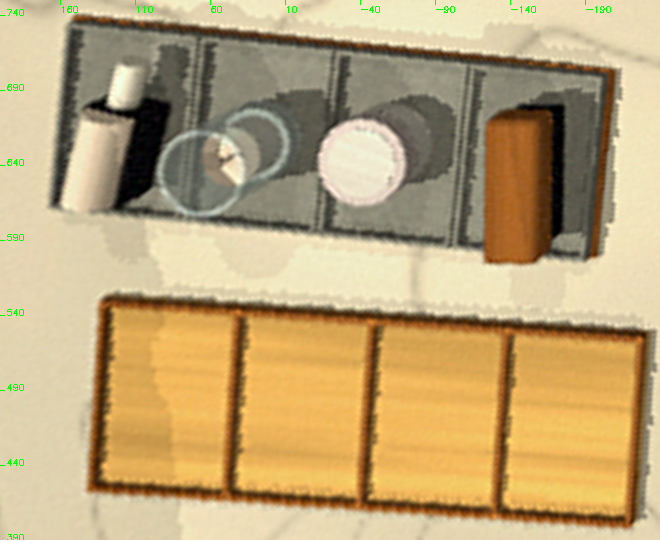

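The poses come out consistently in both views. The organiser centre is (0.473,-0.044) with yaw -3.9°. The brush is at (0.637,-0.160), tin (0.652,-0.060) and votive (0.652,0.027). The roller grasp point is (0.660,0.109), with the roller at yaw -12°. From left the order is roller, votive, tin, brush, and I'll take the brush first.

```bash
cat >> h.py <<'E'
from scipy.spatial.transform import Rotation as R
def go(*targets):
    # each target (x,y,z,a): a = world angle of the tool's x axis, deg (mod 180); prints tool deltas cm, deg
    o=readout.get_obs(); q=o['tool_rot']; M=R.from_quat([q[1],q[2],q[3],q[0]]).as_matrix()
    a0=np.degrees(np.arctan2(M[1,0],M[0,0]))
    print('t %.2f'%o['t'],np.round(o['eef_pos'],4),'a %.1f'%a0,'w %.2f'%o['gripper_width'],'tilt',np.round(M[2,:2],3),'F',np.round(o['contact_force'],1))
    for x,y,z,a in targets:
        d=M.T@(np.array([x,y,z])-o['eef_pos'])*100; t=-((a-a0+90)%180-90)
        print(np.round(d,2),round(t,1))
E
python3 - <<'E'
from h import *
go((.637,-.160,.14,-90))
E
```

```text
t 1.10 [ 0.2503 -0.6269  0.2483] a -68.2 w 1.00 tilt [ 0. -0.] F [ 0.9 -0.6 -0.3]
[-29.03 -53.22  10.83] 21.8
```

Emit:
{"fn": "carry_out", "kwargs": {"deltas": [[[-29, -53.2, 4], 22], [[-29, -53.2, 4], 22], [[-29, -53.2, 4], 22], [[-29, -53.2, 4], 22], [[-29, -53.2, 4], 22], [[-29, -53.2, 4], 22], [[-29, -53.2, 4], 22], [[-29, -53.2, 8], 22], [[-29, -53.2, 10.8], 22], [[-29, -53.2, 10.8], 22]], "hand": 0.75, "newtons": 40}}

```text
t: 2.35
eef_pos: [0.638, -0.1593, 0.1401]
tool_rot: [0.0, -0.706, 0.709, -0.001]
contact_force: [2.2, -1.0, -0.7]
gripper_width: 0.75
```

```bash
python3 - <<'E'
from h import *
ims=[save(c,c+'1.png')[:,:,::-1] for c in('top','scene')]
cv2.imwrite('pics/c1.png',np.hstack([cv2.resize(np.ascontiguousarray(ims[0][90:210,180:400]),None,fx=1.8,fy=2.0),cv2.resize(np.ascontiguousarray(ims[1][130:290,280:460]),None,fx=1.8,fy=1.5)]))
go((.637,-.160,.14,-90),(.637,-.160,.035,-90))
E
```

```text
t 2.45 [ 0.6384 -0.1514  0.1367] a -89.7 w 0.75 tilt [-0.006  0.003] F [ 0.1  0.3 -0.4]
[ 0.85  0.15 -0.33] 0.3
[ 0.91  0.12 10.16] 0.3
```

View pics/c1.png

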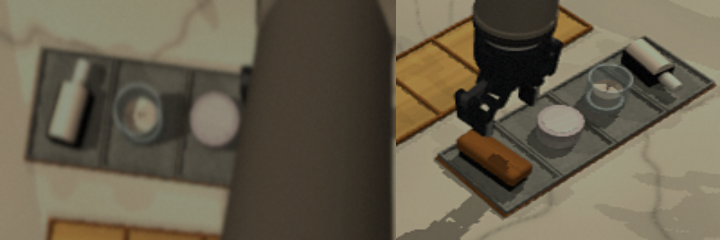

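The crop shows the arm hiding the brush in the top view. In the scene view, the gripper is above and behind the brush. I'll go down in stages.

Emit:
{"fn": "carry_out", "kwargs": {"deltas": [[[0.9, 0.1, 2], 0], [[0.9, 0.1, 4], 0], [[0.9, 0.1, 4], 0]]}}

```text
t: 2.82
eef_pos: [0.635, -0.1617, 0.0943]
tool_rot: [0.001, 0.708, -0.706, -0.005]
contact_force: [-0.6, 0.8, 0.6]
gripper_width: 0.752
```

```bash
python3 - <<'E'
from h import *
go((.637,-.160,.035,-90))
E
```

```text
t 2.83 [ 0.635  -0.1617  0.0943] a -89.8 w 0.75 tilt [-0.006  0.008] F [-0.6  0.8  0.6]
[-0.13 -0.24  5.93] 0.2
```

Emit:
{"fn": "carry_out", "kwargs": {"deltas": [[[-0.1, -0.2, 3], 0], [[-0.1, -0.2, 6], 0], [[-0.1, -0.2, 6], 0], [[-0.1, -0.2, 6], 0]]}}

```text
t: 3.32
eef_pos: [0.6373, -0.161, 0.0357]
tool_rot: [0.0, 0.708, -0.706, -0.004]
contact_force: [0.1, -0.3, 0.5]
gripper_width: 0.754
```

Emit:
{"fn": "carry_out", "kwargs": {"deltas": [[[0, 0, 0], 0], [[0, 0, 0], 0], [[0, 0, 0], 0], [[0, 0, 0], 0], [[0, 0, 0], 0], [[0, 0, 0], 0]], "hand": 0.2}}

```text
t: 4.08
eef_pos: [0.6386, -0.1614, 0.0376]
tool_rot: [-0.001, 0.708, -0.706, -0.003]
contact_force: [-0.3, 0.4, 7.2]
gripper_width: 0.412
```

```bash
python3 - <<'E'
from h import *
go((.637,-.160,.14,-90),(.482,.091,.14,-93.9),(.482,.091,.033,-93.9))
E
```

```text
t 4.08 [ 0.6386 -0.1614  0.0376] a -89.8 w 0.41 tilt [-0.005  0.003] F [-0.3  0.4  7.2]
[ -0.19   0.19 -10.24] 0.2
[-25.33  15.62 -10.07] 4.1
[-25.28  15.58   0.63] 4.1
```

Emit:
{"fn": "carry_out", "kwargs": {"deltas": [[[0, 0, -5], 0], [[0, 0, -10], 0], [[-6, 4, -10], 0], [[-12, 8, -10], 0], [[-18, 12, -10], 4], [[-25.3, 15.6, -10], 4], [[-25.3, 15.6, -10], 4], [[-25.3, 15.6, -10], 4], [[-25.3, 15.6, -8], 4], [[-25.3, 15.6, -8], 4]]}}

```text
t: 5.32
eef_pos: [0.4816, 0.0897, 0.1186]
tool_rot: [-0.001, -0.683, 0.731, 0.003]
contact_force: [-0.6, -0.1, -1.1]
gripper_width: 0.415
```

```bash
python3 - <<'E'
from h import *
im=save('scene','s2.png')[:,:,::-1]
cv2.imwrite('pics/c2.png',cv2.resize(np.ascontiguousarray(im[60:290,220:470]),None,fx=2,fy=2))
go((.482,.091,.0345,-93.9))
E
```

```text
t 5.38 [0.4821 0.0899 0.1192] a -93.9 w 0.41 tilt [-0.004  0.004] F [ 0.2 -0.7 -1.6]
[-0.08 -0.02  8.47] -0.0
```

View pics/c2.png

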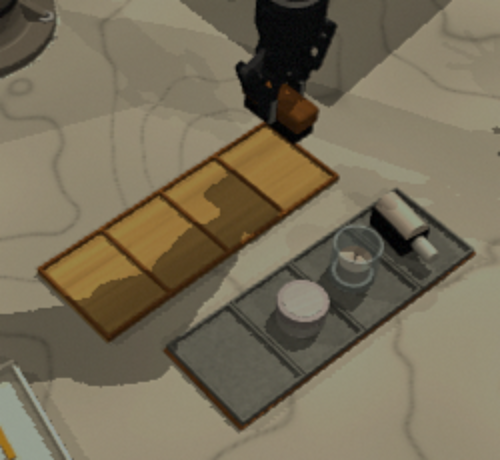

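The crop shows the brush held in the jaws at about (295,105), above the leftmost bay, and its old tray is empty. I'll lower and release it.

Emit:
{"fn": "carry_out", "kwargs": {"deltas": [[[-0.1, 0, 4], 0], [[-0.1, 0, 7], 0], [[-0.1, 0, 8], 0], [[-0.1, 0, 8.4], 0], [[-0.1, 0, 8.4], 0], [[-0.1, 0, 8.4], 0]]}}

```text
t: 6.12
eef_pos: [0.4826, 0.0913, 0.0361]
tool_rot: [0.001, -0.683, 0.731, 0.002]
contact_force: [-0.1, -0.7, -1.4]
gripper_width: 0.415
```

Emit:
{"fn": "carry_out", "kwargs": {"deltas": [[[0, 0, 0], 0], [[0, 0, 0], 0], [[0, 0, 0], 0], [[0, 0, -2], 0], [[0, 0, -5], 0], [[0, 0, -10], 0], [[0, 0, -10], 0]], "hand": 0.68}}

```text
t: 7.0
eef_pos: [0.4853, 0.0916, 0.1395]
tool_rot: [0.004, -0.682, 0.731, 0.001]
contact_force: [0.4, 0.3, 0.1]
gripper_width: 0.68
```

```bash
python3 - <<'E'
from h import *
go((.660,.109,.14,77.6),(.66,.109,.027,77.6))
E
```

```text
t 7.00 [0.4853 0.0916 0.1395] a -93.9 w 0.68 tilt [-0.007 -0.004] F [0.4 0.3 0.1]
[ -2.94 -17.31   0.04] 8.5
[ -2.86 -17.26  11.34] 8.5
```

Emit:
{"fn": "carry_out", "kwargs": {"deltas": [[[-1, -6, 0], 4], [[-2, -12, 0], 8.5], [[-2.9, -17.3, 0], 8.5], [[-2.9, -17.3, 2], 8.5], [[-2.9, -17.3, 4], 8.5], [[-2.9, -17.3, 4], 8.5], [[-2.9, -17.3, 4], 8.5]]}}

```text
t: 7.88
eef_pos: [0.6593, 0.1088, 0.1006]
tool_rot: [0.004, -0.626, 0.779, 0.001]
contact_force: [-0.0, 0.2, 0.7]
gripper_width: 0.681
```

```bash
python3 - <<'E'
from h import *
ims=[save(c,c+'3.png')[:,:,::-1] for c in('top','scene')]
cv2.imwrite('pics/c3.png',np.hstack([cv2.resize(np.ascontiguousarray(ims[0][90:290,180:400]),(396,360)),cv2.resize(np.ascontiguousarray(ims[1][100:260,280:460]),(404,360))]))
go((.66,.109,.027,77.6))
E
```

```text
t 7.97 [0.6602 0.1089 0.1014] a -102.4 w 0.68 tilt [-0.008 -0.004] F [0.9 1.3 0.3]
[0.06 0.05 7.44] -0.0
```

View pics/c3.png

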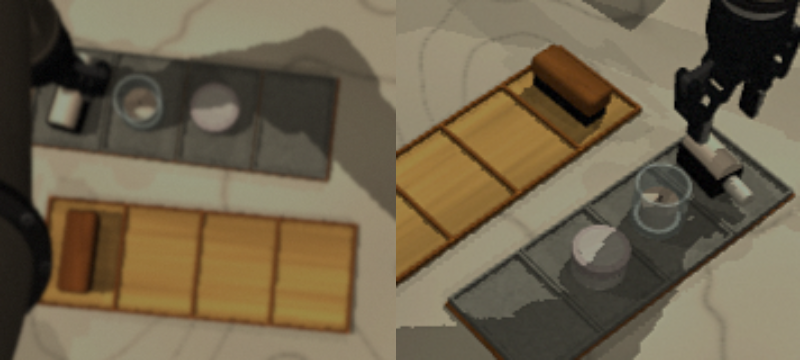

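The brush lies in the leftmost bay and the gripper is over the roller. I'll descend and grip.

Emit:
{"fn": "carry_out", "kwargs": {"deltas": [[[0, 0, 3], 0], [[0, 0, 6], 0], [[0, 0, 7.4], 0], [[0, 0, 7.4], 0], [[0, 0, 7.4], 0]]}}

```text
t: 8.6
eef_pos: [0.662, 0.1113, 0.0314]
tool_rot: [0.006, -0.627, 0.779, 0.0]
contact_force: [-6.5, 2.6, 18.0]
gripper_width: 0.677
```

Emit:
{"fn": "carry_out", "kwargs": {"deltas": [[[0, 0, 0], 0], [[0, 0, 0], 0], [[0, 0, 0], 0], [[0, 0, 0], 0], [[0, 0, 0], 0]], "hand": 0.2}}

```text
t: 9.22
eef_pos: [0.6638, 0.1125, 0.0347]
tool_rot: [0.008, -0.627, 0.779, -0.0]
contact_force: [-4.2, 1.2, 13.6]
gripper_width: 0.433
```

```bash
python3 - <<'E'
from h import *
go((.66,.109,.14,77.6),(.454,-.178,.13,-93.9))
E
```

```text
t 9.22 [0.6638 0.1125 0.0347] a -102.4 w 0.43 tilt [-0.013 -0.011] F [-4.2  1.2 13.6]
[  0.28   0.18 -10.54] 0.0
[ 32.74  14.16 -10.11] -8.5
```

Emit:
{"fn": "carry_out", "kwargs": {"deltas": [[[0, 0, -2], 0], [[0, 0, -4], 0], [[0, 0, -7], 0], [[0, 0, -8], 0], [[0, 0, -8], 0]], "newtons": 50}}

```text
t: 9.85
eef_pos: [0.6631, 0.1117, 0.1158]
tool_rot: [0.009, -0.627, 0.779, -0.001]
contact_force: [0.2, -0.1, -1.3]
gripper_width: 0.433
```

```bash
python3 - <<'E'
from h import *
ims=[save(c,c+'4.png')[:,:,::-1] for c in('top','scene')]
cv2.imwrite('pics/c4.png',cv2.resize(np.ascontiguousarray(ims[1][80:230,340:520]),None,fx=3,fy=3,interpolation=cv2.INTER_CUBIC))
go((.454,-.178,.13,-93.9))
E
```

```text
t 9.95 [0.662  0.1115 0.1139] a -102.4 w 0.43 tilt [-0.012 -0.01 ] F [ 0.4  0.9 -1.1]
[32.71 14.1  -2.15] -8.5
```

View pics/c4.png

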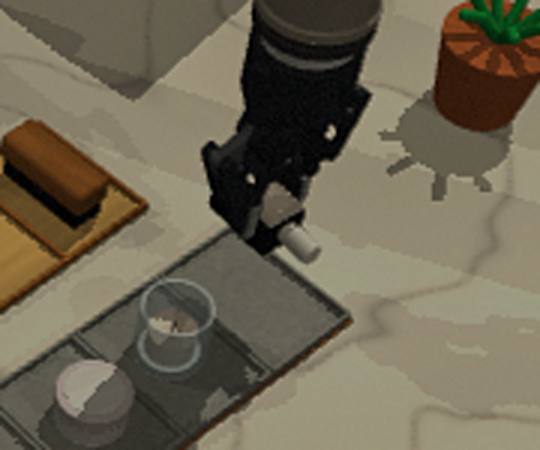

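The crop shows the roller held level at about (285,215), with its tray empty. Moving it to the rightmost bay.

Emit:
{"fn": "carry_out", "kwargs": {"deltas": [[[5, 5, -2.5], 0], [[10, 10, -2.5], 0], [[16, 14, -2.5], 0], [[22, 14, -2.5], -3], [[28, 14, -2.5], -6], [[32.7, 13.8, -2], -8.5], [[32.7, 13.8, -2], -8.5], [[32.7, 13.8, 2], -8.5], [[32.7, 13.8, 3], -8.5], [[32.7, 13.8, 3], -8.5]]}}

```text
t: 11.2
eef_pos: [0.4571, -0.177, 0.0778]
tool_rot: [0.007, -0.683, 0.73, 0.001]
contact_force: [-0.5, -0.8, -0.1]
gripper_width: 0.43
```

```bash
python3 - <<'E'
from h import *
go((.457,-.1785,.033,-93.9))
E
```

```text
t 11.20 [ 0.4571 -0.177   0.0778] a -93.8 w 0.43 tilt [-0.012 -0.009] F [-0.5 -0.8 -0.1]
[0.2  0.04 4.48] 0.1
```

Emit:
{"fn": "carry_out", "kwargs": {"deltas": [[[0.2, 0, 2], 0], [[0.2, 0, 3.5], 0], [[0.2, 0, 4.2], 0], [[0.2, 0, 4.4], 0], [[0.2, 0, 4.4], 0], [[0.2, 0, 4.4], 0]]}}

```text
t: 11.95
eef_pos: [0.4577, -0.1786, 0.0342]
tool_rot: [0.007, -0.683, 0.73, 0.0]
contact_force: [0.1, 0.7, -0.6]
gripper_width: 0.432
```

Emit:
{"fn": "carry_out", "kwargs": {"deltas": [[[0, 0, 0], 0], [[0, 0, 0], 0], [[0, 0, 0], 0], [[0, 0, -2], 0], [[0, 0, -5], 0], [[0, 0, -10], 0], [[0, 0, -10], 0]], "hand": 0.65}}

```text
t: 12.82
eef_pos: [0.4591, -0.1805, 0.1376]
tool_rot: [0.009, -0.683, 0.73, -0.003]
contact_force: [0.3, 0.3, 0.4]
gripper_width: 0.649
```

```bash
python3 - <<'E'
from h import *
go((.652,.027,.13,-3.9),(.652,.027,.14,86.1))
E
```

```text
t 12.82 [ 0.4591 -0.1805  0.1376] a -93.8 w 0.65 tilt [-0.01  -0.017] F [0.3 0.3 0.4]
[-21.98 -17.85   1.27] -89.9
[-21.99 -17.87   0.27] 0.1
```

Emit:
{"fn": "carry_out", "kwargs": {"deltas": [[[-3, -3, 0], -10], [[-7, -6, 0], -20], [[-12, -10, 0], -30], [[-17, -14, 0], -40], [[-22, -17.9, 0], -50], [[-22, -17.9, 0], -60], [[-22, -17.9, 0], -70], [[-22, -17.9, 0], -80], [[-22, -17.9, 0], -90], [[-22, -17.9, 0], -90]], "hand": 0.95}}

```text
t: 14.08
eef_pos: [0.6516, 0.0269, 0.1413]
tool_rot: [-0.005, 0.999, -0.034, 0.007]
contact_force: [-0.1, 0.7, -0.2]
gripper_width: 0.947
```

```bash
python3 - <<'E'
from h import *
ims=[save(c,c+'5.png')[:,:,::-1] for c in('top','scene')]
cv2.imwrite('pics/c5.png',np.hstack([cv2.resize(np.ascontiguousarray(ims[0][90:290,180:400]),(396,360)),cv2.resize(np.ascontiguousarray(ims[1][100:260,230:410]),(404,360))]))
go((.652,.027,.037,-3.9))
E
```

```text
t 14.18 [0.6519 0.0269 0.1418] a -4.0 w 0.95 tilt [ 0.015 -0.01 ] F [ 0.1  0.4 -0.3]
[-0.15  0.1  10.48] -0.1
```

View pics/c5.png

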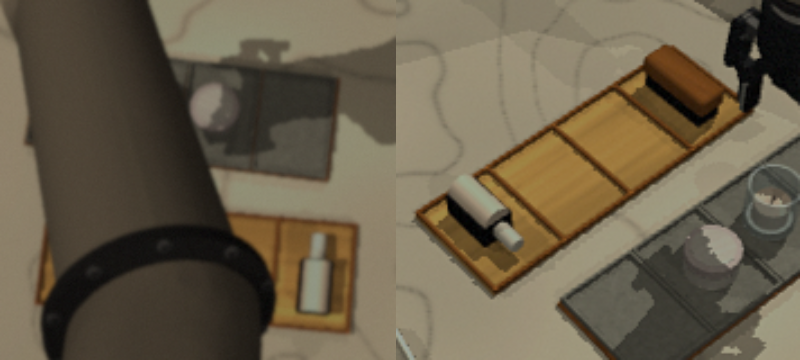

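The roller lies flat and central in the rightmost bay. Next is the votive.

Emit:
{"fn": "carry_out", "kwargs": {"deltas": [[[-0.1, 0.1, 4], 0], [[-0.1, 0.1, 7], 0], [[-0.1, 0.1, 9], 0], [[-0.1, 0.1, 10.5], 0], [[-0.1, 0.1, 10.5], 0], [[-0.1, 0.1, 10.5], 0]]}}

```text
t: 14.92
eef_pos: [0.6533, 0.0271, 0.0378]
tool_rot: [-0.005, 0.999, -0.035, 0.009]
contact_force: [-0.2, -0.1, 0.2]
gripper_width: 0.947
```

Emit:
{"fn": "carry_out", "kwargs": {"deltas": [[[0, 0, 0], 0], [[0, 0, 0], 0], [[0, 0, 0], 0], [[0, 0, 0], 0], [[0, 0, 0], 0]], "hand": 0.45, "newtons": 30}}

```text
t: 15.55
eef_pos: [0.6543, 0.0272, 0.0394]
tool_rot: [-0.005, 0.999, -0.035, 0.01]
contact_force: [-1.0, -0.7, 6.2]
gripper_width: 0.66
```

```bash
python3 - <<'E'
from h import *
go((.470,-.089,.12,-3.9))
E
```

```text
t 15.55 [0.6543 0.0272 0.0394] a -4.1 w 0.66 tilt [ 0.019 -0.011] F [-1.  -0.7  6.2]
[-17.4   12.81  -8.53] -0.2
```

Emit:
{"fn": "carry_out", "kwargs": {"deltas": [[[0, 0, -4], 0], [[0, 0, -8.5], 0], [[-5, 4, -8.5], 0], [[-10, 8, -8.5], 0], [[-14, 11, -8.5], 0], [[-17.4, 12.8, -8.5], 0], [[-17.4, 12.8, -8.5], 0], [[-17.4, 12.8, -6], 0], [[-17.4, 12.8, -4], 0], [[-17.4, 12.8, -4], 0]]}}

```text
t: 16.8
eef_pos: [0.4709, -0.0878, 0.074]
tool_rot: [-0.005, 0.999, -0.035, 0.009]
contact_force: [0.4, 0.1, -0.7]
gripper_width: 0.658
```

```bash
python3 - <<'E'
from h import *
go((.470,-.089,.0375,-3.9))
E
```

```text
t 16.80 [ 0.4709 -0.0878  0.074 ] a -4.0 w 0.66 tilt [ 0.018 -0.011] F [ 0.4  0.1 -0.7]
[-0.15  0.17  3.64] -0.1
```

Emit:
{"fn": "carry_out", "kwargs": {"deltas": [[[-0.1, 0.2, 2], 0], [[-0.1, 0.2, 3.2], 0], [[-0.1, 0.2, 3.6], 0], [[-0.1, 0.2, 3.6], 0], [[-0.1, 0.2, 3.6], 0]]}}

```text
t: 17.42
eef_pos: [0.4709, -0.0893, 0.0385]
tool_rot: [-0.005, 0.999, -0.035, 0.009]
contact_force: [0.5, -1.3, -1.1]
gripper_width: 0.656
```

Emit:
{"fn": "carry_out", "kwargs": {"deltas": [[[0, 0, 0], 0], [[0, 0, 0], 0], [[0, 0, 0], 0], [[0, 0, -2], 0], [[0, 0, -5], 0], [[0, 0, -10], 0], [[0, 0, -10], 0]], "hand": 0.92}}

```text
t: 18.3
eef_pos: [0.4714, -0.0906, 0.1417]
tool_rot: [-0.005, 0.999, -0.035, 0.013]
contact_force: [1.3, 0.7, 0.4]
gripper_width: 0.921
```

```bash
python3 - <<'E'
from h import *
go((.652,-.060,.14,-3.9),(.652,-.06,.029,-3.9))
E
```

```text
t 18.30 [ 0.4714 -0.0906  0.1417] a -4.0 w 0.92 tilt [ 0.026 -0.01 ] F [1.3 0.7 0.4]
[17.79 -4.31  0.67] -0.1
[17.51 -4.2  11.77] -0.1
```

Emit:
{"fn": "carry_out", "kwargs": {"deltas": [[[6, -1.5, 0], 0], [[12, -3, 0], 0], [[17.7, -4.3, 0.6], 0], [[17.7, -4.3, 2], 0], [[17.6, -4.2, 5], 0], [[17.6, -4.2, 5], 0], [[17.6, -4.2, 5], 0]]}}

```text
t: 19.18
eef_pos: [0.6507, -0.0608, 0.0969]
tool_rot: [-0.005, 0.999, -0.035, 0.013]
contact_force: [-0.2, 0.8, 0.3]
gripper_width: 0.918
```

```bash
python3 - <<'E'
from h import *
im=save('scene','s6.png')[:,:,::-1]
cv2.imwrite('pics/c6.png',cv2.resize(np.ascontiguousarray(im[110:270,230:450]),None,fx=3,fy=3,interpolation=cv2.INTER_CUBIC))
go((.652,-.06,.030,-3.9))
E
```

```text
t 19.23 [ 0.6513 -0.0608  0.0975] a -4.0 w 0.92 tilt [ 0.026 -0.01 ] F [0.7 0.7 0.2]
[-0.12 -0.01  6.75] -0.1
```

View pics/c6.png

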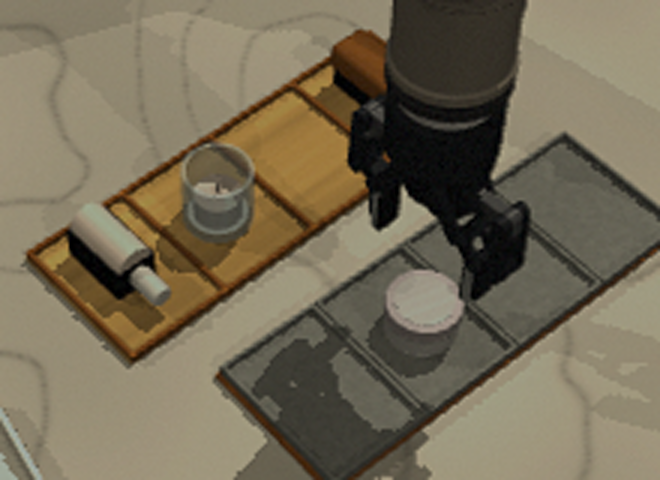

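The votive stands centred in its bay, and the jaws straddle the tin at about (425,300).

Emit:
{"fn": "carry_out", "kwargs": {"deltas": [[[-0.1, 0, 2], 0], [[-0.1, 0, 4], 0], [[-0.1, 0, 6], 0], [[-0.1, 0, 6.8], 0], [[-0.1, 0, 6.8], 0], [[-0.1, 0, 6.8], 0]], "hand": 0.83}}

```text
t: 19.98
eef_pos: [0.6527, -0.06, 0.03]
tool_rot: [-0.005, 0.999, -0.035, 0.014]
contact_force: [-0.0, -0.1, 0.1]
gripper_width: 0.832
```

Emit:
{"fn": "carry_out", "kwargs": {"deltas": [[[0, 0, 0], 0], [[0, 0, 0], 0], [[0, 0, 0], 0], [[0, 0, 0], 0], [[0, 0, 0], 0]], "hand": 0.45, "newtons": 40}}

```text
t: 20.6
eef_pos: [0.6535, -0.06, 0.0311]
tool_rot: [-0.005, 0.999, -0.035, 0.015]
contact_force: [0.1, -0.2, 5.6]
gripper_width: 0.659
```

```bash
python3 - <<'E'
from h import *
go((.476,.001,.11,-3.9))
E
```

```text
t 20.60 [ 0.6535 -0.06    0.0311] a -4.0 w 0.66 tilt [ 0.029 -0.01 ] F [ 0.1 -0.2  5.6]
[-17.9   -4.92  -8.37] -0.1
```

Emit:
{"fn": "carry_out", "kwargs": {"deltas": [[[0, 0, -4], 0], [[0, 0, -8.4], 0], [[-6, -2, -8.4], 0], [[-12, -3.5, -8.4], 0], [[-17.9, -4.9, -8.4], 0], [[-17.9, -4.9, -8.4], 0], [[-17.9, -4.9, -6], 0], [[-17.9, -4.9, -4], 0], [[-17.9, -4.9, -4], 0]]}}

```text
t: 21.72
eef_pos: [0.4768, 0.001, 0.0653]
tool_rot: [-0.005, 0.999, -0.035, 0.014]
contact_force: [0.1, -0.8, -0.7]
gripper_width: 0.664
```

```bash
python3 - <<'E'
from h import *
im=save('scene','s7.png')[:,:,::-1]
cv2.imwrite('pics/c7.png',cv2.resize(np.ascontiguousarray(im[90:250,230:430]),None,fx=3,fy=3,interpolation=cv2.INTER_CUBIC))
go((.476,.001,.029,-3.9))
E
```

```text
t 21.77 [0.4774 0.0011 0.0661] a -4.1 w 0.66 tilt [ 0.028 -0.01 ] F [-0.4 -0.3 -1.3]
[-0.24  0.06  3.71] -0.2
```

View pics/c7.png

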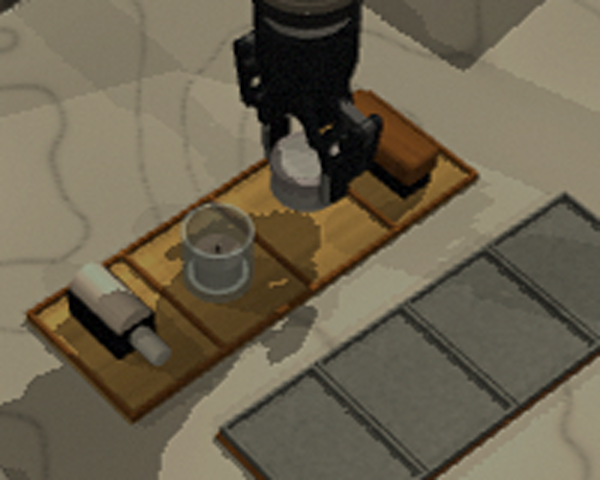

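The tin is held level over the empty bay at about (300,175).

Emit:
{"fn": "carry_out", "kwargs": {"deltas": [[[-0.2, 0, 2], 0], [[-0.2, 0, 3.2], 0], [[-0.2, 0, 3.7], 0], [[-0.2, 0, 3.7], 0], [[-0.2, 0, 3.7], 0]]}}

```text
t: 22.4
eef_pos: [0.4769, 0.0016, 0.0295]
tool_rot: [-0.005, 0.999, -0.035, 0.015]
contact_force: [-0.0, 0.0, -1.2]
gripper_width: 0.665
```

Emit:
{"fn": "carry_out", "kwargs": {"deltas": [[[0, 0, 0], 0], [[0, 0, 0], 0], [[0, 0, 0], 0], [[0, 0, -2], 0], [[0, 0, -5], 0], [[0, 0, -10], 0], [[0, 0, -10], 0]], "hand": 0.85}}

```text
t: 23.28
eef_pos: [0.4763, 0.001, 0.1327]
tool_rot: [-0.005, 0.999, -0.035, 0.018]
contact_force: [0.3, 0.6, 0.4]
gripper_width: 0.852
```

```bash
python3 - <<'E'
from h import *
go((.45,-.5,.22,-3.9))
E
```

```text
t 23.27 [0.4763 0.001  0.1327] a -4.1 w 0.85 tilt [ 0.036 -0.011] F [0.3 0.6 0.4]
[ 1.25 50.06 -9.22] -0.2
```

Emit:
{"fn": "carry_out", "kwargs": {"deltas": [[[0, 0, -5], 0], [[0, 3, -9], 0], [[0, 9, -9], 0], [[1, 15, -9], 0], [[1, 21, -9], 0], [[1, 27, -9], 0], [[1, 33, -9], 0], [[1, 39, -9], 0], [[1, 45, -9], 0], [[1, 50, -9], 0]]}}

```text
t: 24.52
eef_pos: [0.4463, -0.5015, 0.2162]
tool_rot: [-0.005, 0.999, -0.036, 0.017]
contact_force: [0.7, -0.2, 0.1]
gripper_width: 0.851
```

```bash
python3 - <<'E'
from h import *
C=np.array([.473,-.044]); Y=np.array([np.sin(np.radians(3.9)),np.cos(np.radians(3.9))]); X=np.array([Y[1],-Y[0]])
H=dict(votive=.035,tin=.036,brush=.036,roller=.035)
for c in('top','scene'):
    im=save(c,c+'8.png')[:,:,::-1]
    r=rect(c,np.ascontiguousarray(im),.046 if c=='top' else .009,s=1500); cv2.imwrite(f'pics/f_{c}.png',r)
    for n,h in H.items():
        for k in models.spot_in(n,c)[:1]: p=ray(c,k['centre'],h)[:2]-C; print(c,n,k['score'],'across %.3f along %.3f'%(p@X,p@Y))
a,b=[cv2.imread(f'pics/f_{c}.png')[290:] for c in('top','scene')]
cv2.imwrite('pics/f.png',np.vstack([a,b]))
E
```

```text
top votive 0.6 across 0.001 along -0.044
top tin 0.84 across 0.002 along 0.046
top brush 0.61 across -0.005 along 0.140
top roller 0.64 across -0.011 along -0.135
scene votive 0.94 across 0.006 along -0.060
scene tin 0.94 across 0.020 along 0.027
scene brush 0.63 across 0.002 along 0.133
scene roller 0.68 across -0.011 along -0.139
```

View pics/f.png

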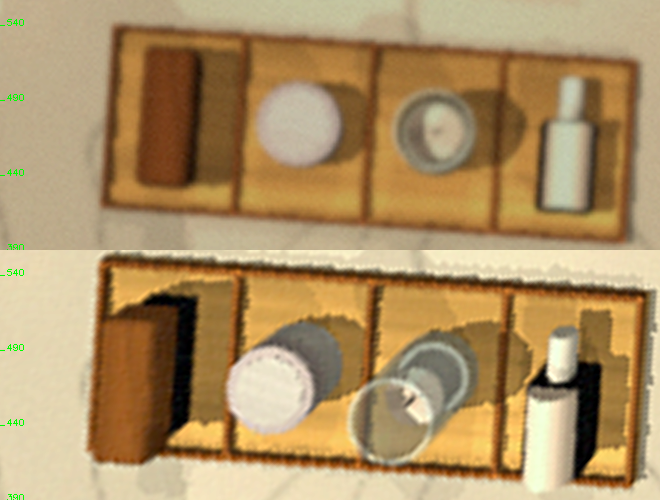

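The final rectified view shows the brush, tin, votive and roller, left to right, each upright and central in its bay. In the top view the brush, tin and votive are within about 5 mm of their bay middles. Handing in.

```bash
python3 -c "
from station import bot; print(bot.hand_in())"
```

```text
the job is handed in; nothing more can be done
None
```

All four things are in the organiser in reverse order, and the job is handed in. From the left the bays now hold the brush, tin, votive and roller; the trays held the roller, votive, tin and brush. It took about 25 s of the 96 s. The arm was parked clear of everything, and it stayed well away from the key tray.

**Last checks:** in the final top view, all four lie within about 5 mm of their bay middles. They are upright and flat, with the brush and roller across the row.

**Checks that disagreed:**
- **Scene-camera detector:** it put the tin 18 mm off along the row and 20 mm off across it, and the votive 15 mm off along. The tin figures are past the 15 mm along limit and on the 20 mm across limit. I put this down to the slanted view and shadows, because the top camera and the release positions both put them central, and I did not measure further.
- **Roller across the row:** both detectors read it 11 mm off, because they mark its wide cover rather than its whole length. Measured over its full length it is about 4 mm off.
- **Organiser position:** the two cameras differed by about 5 mm across the row, and I used a value in between.
- **Contact while reaching for the roller:** the fingers met something, probably the tray rim, at about 18 N (19 N counting all directions). That is under the 40 N limit, and the grasp still held.

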